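Find and release the latched outlet key

TASK

One of the four orange switch keys on the laundry counter's power bar has been left latched down. With a fingertip, tap every key lightly, one after another from the bar's left end to its right as seen from the robot, without pushing any raised key in and without yet releasing the latched one; then press the latched key all the way down and let go, so that it springs up and all four keys stand raised. Pick up nothing and leave the bottle, cup and brush where they are.

Things in the scene. Friction and masses are not known exactly. Their poses are not given: they have to be found in the camera images.
- power_bar: white power bar screwed to the counter, 110 x 360 x 45 mm high; origin at the centre of its underside on the counter, x across it (away from the robot), y along it towards the robot's left end, z up. A row of four identical orange keys, 65 mm apart, runs along its robot side (key centres 26 mm from the bar's centre line, at y = +97.5, +32.5, -32.5, -97.5 mm in its frame); beyond each key is a round black outlet. It may stand turned by up to 0.35 rad.
- switch_a: one key position of the bar (fixed frame and all that it carries); origin on the bar's top face, 45 mm above the counter, under the centre of its key; does not move with the key. Which position along the bar it has varies
- key_a_top (a point): centre of the top face of the key in switch_a, a 30 x 30 mm orange cap: 58 mm above the counter when the key is raised, 53 mm when latched, 48 mm when fully pressed; moves with the key
- key_a (a joint): travel of the key in switch_a, downward, m: 0 raised, 0.005 latched down, 0.010 fully pressed. Spring 2.5 N at the top of the travel plus 0.7 N per mm (6 N at 5 mm, 9.5 N at 10 mm). A raised key starts to give at 2.5 N and springs back; pushed in by 7 mm it counts as switched on. The latched key feels solid up to about 6 N, 5 mm lower than the others; pressed beyond 8.5 mm (about 10 N) its catch lets go and it springs up to 0 when let go
- switch_b: one key position of the bar (fixed frame and all that it carries); origin on the bar's top face, 45 mm above the counter, under the centre of its key; does not move with the key. Which position along the bar it has varies
- key_b_top (a point): centre of the top face of the key in switch_b, a 30 x 30 mm orange cap: 58 mm above the counter when the key is raised, 53 mm when latched, 48 mm when fully pressed; moves with the key
- key_b (a joint): travel of the key in switch_b, downward, m: 0 raised, 0.005 latched down, 0.010 fully pressed. Spring 2.5 N at the top of the travel plus 0.7 N per mm (6 N at 5 mm, 9.5 N at 10 mm). A raised key starts to give at 2.5 N and springs back; pushed in by 7 mm it counts as switched on. The latched key feels solid up to about 6 N, 5 mm lower than the others; pressed beyond 8.5 mm (about 10 N) its catch lets go and it springs up to 0 when let go
- switch_c: one key position of the bar (fixed frame and all that it carries); origin on the bar's top face, 45 mm above the counter, under the centre of its key; does not move with the key. Which position along the bar it has varies
- key_c_top (a point): centre of the top face of the key in switch_c, a 30 x 30 mm orange cap: 58 mm above the counter when the key is raised, 53 mm when latched, 48 mm when fully pressed; moves with the key
- key_c (a joint): travel of the key in switch_c, downward, m: 0 raised, 0.005 latched down, 0.010 fully pressed. Spring 2.5 N at the top of the travel plus 0.7 N per mm (6 N at 5 mm, 9.5 N at 10 mm). A raised key starts to give at 2.5 N and springs back; pushed in by 7 mm it counts as switched on. The latched key feels solid up to about 6 N, 5 mm lower than the others; pressed beyond 8.5 mm (about 10 N) its catch lets go and it springs up to 0 when let go
- switch_d: one key position of the bar (fixed frame and all that it carries); origin on the bar's top face, 45 mm above the counter, under the centre of its key; does not move with the key. Which position along the bar it has varies
- key_d_top (a point): centre of the top face of the key in switch_d, a 30 x 30 mm orange cap: 58 mm above the counter when the key is raised, 53 mm when latched, 48 mm when fully pressed; moves with the key
- key_d (a joint): travel of the key in switch_d, downward, m: 0 raised, 0.005 latched down, 0.010 fully pressed. Spring 2.5 N at the top of the travel plus 0.7 N per mm (6 N at 5 mm, 9.5 N at 10 mm). A raised key starts to give at 2.5 N and springs back; pushed in by 7 mm it counts as switched on. The latched key feels solid up to about 6 N, 5 mm lower than the others; pressed beyond 8.5 mm (about 10 N) its catch lets go and it springs up to 0 when let go
- spray_bottle: loose red spray bottle with a white head, 66 mm across, 188 mm tall, standing beyond the left end of the bar; origin at the centre of its underside; not to be disturbed
- dosing_cup: loose blue plastic dosing cup, 64 mm across, 55 mm tall, standing on the robot's side of the bar; origin at the centre of its underside; not to be disturbed
- lint_brush: loose brush lying on the robot's side of the bar, blue handle, white and grey head, 200 mm long along its x (head at +x), 42 mm wide, 20 mm high; origin at the middle of its underside; not to be disturbed

How it is judged:
By the outcome, as a careful person would: the job done as asked, in the order asked, and still so for the second after the job is handed in, with the robot touching nothing.
It also fails if it takes over 51 s, if anything falls off the work surface, if the arm or the gripper's body presses on something with over 40 N, if the wrist force passes 120 N, or if a joint passes its speed limit or range.

ROBOT

A 7-joint arm with a two-finger parallel gripper is mounted at the origin on the work surface. World frame = base frame: x ahead of the robot, y to its left, z up, the work surface at z = 0. Lengths are in m, angles in rad, forces in N, time in s.
With the tool pointing down it reaches from about 0.425 to 0.825 m from the base axis. Payload 3.6 kg.
Tool frame: the origin (TCP) lies at the very end of the fingers, on their centre line; the grasp point (between the pads) lies 19 mm behind it (arm.grip_depth is the distance from the TCP to the grasp point, in m); z points along the fingers, y is the line along which they close (so a half turn about z gives the same grasp; the last joint's range is limited). The gripper opens to 93 mm and grips with 3 to 60 N. Pads are 15 mm wide; open, the fingers measure 128 mm over their backs; the gripper's body (75 mm by 188 mm) begins 65 mm behind the grasp point.
Start: joints at [1.153, 0.615, -0.013, 1.423, 0.008, 1.103, -0.04], TCP at [0.248, -0.601, 0.219] pointing down, gripper open.
Joint ranges: [-3.12, 3.12], [-0.3, 2.06], [-1.34, 1.32], [0.26, 2.42], [-1.36, 4.5], [0.01, 1.98], [-2.84, 2.84]. Speed limits (rad/s): [2.79, 2.79, 3.14, 3.14, 3.14, 3.14, 3.14].

INTERFACE

Orientations are given as a unit quaternion [w, x, y, z].
In Python, from rig import arm gives the robot as it stands.
- The arm moves only by the tool apply_moves, never from a script. Its arguments are lists of equal length, an entry for each row: "rotation": the turn, a rotation vector about the world's x, y, z in rad, a list of three; "slide": the shift along the world's x, y, z in cm, a list of three; "fingers": the closure, from -1 (fully open) to 1 (shut), so that 0 is half open. A call has 1 to 10 rows; each row is the pose to reach, as a shift and turn from the pose commanded when the call began; what a row does not reach only later rows make up. A row lasts 1/8 s, in which the tool goes at most 62.5 mm and 10.7 degrees, less where a joint would pass 70% of its speed; a pose out of reach is approached as far as the arm can. A call with a gripper value outside its range is refused whole. The fingers move at their own pace and stop on an object; the grip force is fixed at half the most. Time passes only in rows, so rows that repeat a pose let the fingers close. It gives the time, the measured TCP pose, the force, the opening and the grip force at its end, in the units of the state.
- arm.sense(): the state, without advancing time (a new reading comes with each control period).
- arm.grab_frame(name): name is "scene" or "top"; returns (picture, depth): 384x512x3 uint8, red, green, blue; 384x512 float32, m along the optical axis (not along the pixel's ray), 0 where there is no reading.
- arm.camera_info(name): a dict with "intrinsics" (3x3 intrinsics, pixels), "world_to_cam" (4x4, takes a point from world to camera coordinates). Camera axes: x right, y down, z forward; pixel columns grow to the right and rows downward; lengths in m; the calibration is good to about 2 mm. A picture is of the moment at which its call begins. camera_info takes no time and is no camera call.
- arm.close_job(): hands the job in; it is judged then, once.
The state is a dict: "time": time; "joint_pos": joint angles; "joint_vel": joint speeds; "effort": joint torques, N m; "tcp_pos": TCP position; "eef_rot": TCP orientation; "force": force on the tool from outside, world axes, zero at the start; "moment": the same for the moment, N m; "finger_gap": finger opening in m; "grasp_force": force on a finger pad.
Only numpy, scipy, OpenCV 4.12 (cv2) and the standard library are available. Lean on these libraries where they do the work, as an engineer would, in place of code of your own. Each camera call takes 0.05 s, during which the arm holds its last target. There are 200 camera calls.

## Working session

There is one attempt and no reset: what is moved stays moved. The work goes in short steps, Python scripts to look and compute and a tool call to move; the robot and the scene stay as the last step left them, time stands still between calls to the robot, and variables do not carry over. Pictures are saved under pics/ and viewed, at most 10 in all, crops included, and the job is handed in when it is done.

Besides the shell and the picture viewer there is one more tool, called after "Emit:" as name(argument=value, ...), one argument or row to a line, values as JSON. apply_moves: Moves the arm, as the interface text tells. Its arguments: {"type":"object","properties":{"rotation":{"type":"array","items":{"type":"array","items":{"type":"number"}}},"slide":{"type":"array","items":{"type":"array","items":{"type":"number"}}},"fingers":{"type":"array","items":{"type":"number"}}},"required":["rotation","slide","fingers"]}

```bash
mkdir -p pics && cat > h.py <<'E'
import numpy as np,cv2
from rig import arm
def cloud(n):
    im,d=arm.grab_frame(n);ci=arm.camera_info(n);K=ci["intrinsics"];T=np.linalg.inv(ci["world_to_cam"])
    v,u=np.mgrid[:384,:512]
    P=np.stack([(u-K[0][2])/K[0][0]*d,(v-K[1][2])/K[1][1]*d,d,np.ones_like(d)],-1)@T.T
    return im,d,P[...,:3]
E
python3 - <<'E'
from h import *
ims=[]
for n in("scene","top"):
    im,d,P=cloud(n);cv2.imwrite(f"pics/{n}0.png",im[...,::-1])
    hsv=cv2.cvtColor(im,cv2.COLOR_RGB2HSV)
    m=((hsv[...,0]>5)&(hsv[...,0]<22)&(hsv[...,1]>150)&(hsv[...,2]>100)).astype(np.uint8)
    k,l,s,c=cv2.connectedComponentsWithStats(m)
    for i in range(1,k):
        if s[i,4]>25:
            q=P[(l==i)&(d>0)]; print(n,c[i].round(1),s[i],np.median(q,0).round(4),np.percentile(q[:,2],[10,50,90]).round(4))
s=arm.sense();print({k:np.round(s[k],3) for k in s})
E
```

```text
scene [228.2 165.2] [221 160  15  11 135] [ 0.4707 -0.0087  0.0571] [0.0541 0.0571 0.0585]
scene [256.1 167.6] [250 162  14  12 133] [0.4707 0.056  0.0568] [0.0545 0.0568 0.0586]
scene [284.1 171.2] [278 166  14  12 140] [0.4695 0.1203 0.0518] [0.05   0.0518 0.0534]
scene [312.9 172.6] [306 167  14  12 137] [0.4699 0.1857 0.0569] [0.0547 0.0569 0.0587]
top [267.1 219.7] [261 213  14  14 165] [0.4655 0.0574 0.0581] [0.0557 0.0581 0.0599]
top [295.2 218.8] [289 213  14  13 169] [ 0.4658 -0.0071  0.0582] [0.056  0.0582 0.0601]
top [211.  221.5] [205 215  13  14 158] [0.4661 0.1873 0.0581] [0.0562 0.0581 0.0595]
top [239.1 220.8] [233 215  14  13 167] [0.4651 0.1226 0.0528] [0.0508 0.0528 0.0547]
{'time': np.float64(0.1), 'joint_pos': array([ 1.153,  0.616, -0.013,  1.425,  0.008,  1.103, -0.04 ]), 'joint_vel': array([-0.   , -0.001, -0.001, -0.002, -0.003, -0.001, -0.   ]), 'effort': array([ 2.0000e-03, -4.6004e+01,  2.1000e-01, -1.6624e+01, -6.1000e-02,
        1.7000e-02,  0.0000e+00]), 'tcp_pos': array([ 0.248, -0.6  ,  0.218]), 'eef_rot': array([-0.001,  0.981,  0.195, -0.   ]), 'force': array([0.004, 0.156, 0.237]), 'moment': array([-0.017,  0.037, -0.029]), 'grasp_force': np.float64(0.0), 'finger_gap': np.float64(0.093)}
```

View pics/scene0.png

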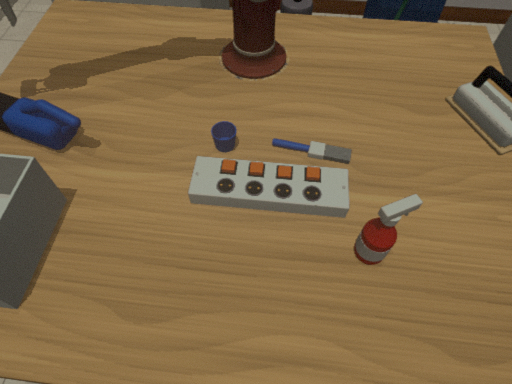

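View pics/top0.png

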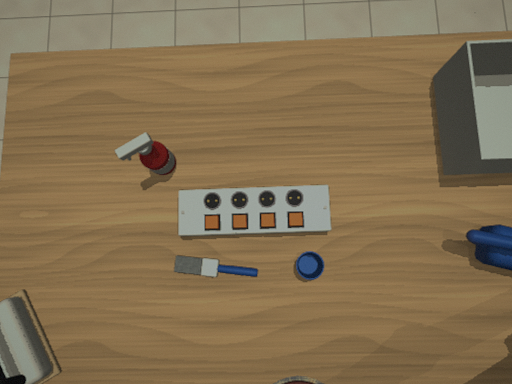

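The bar stands almost square to the base, with its keys along y. In the scene view they are at (228,165), (256,168), (284,171) and (313,173). In the top view they are at (295,219), (267,220), (239,221) and (211,222). The second key from the robot's left reads 5 mm low, so that is the latched one. Next I check how high the obstacles along the transit path stand.

```bash
python3 - <<'E'
from h import *
for n in("scene","top"):
    im,d,P=cloud(n)
    m=((P[...,2]>0.07)&(d>0)).astype(np.uint8)
    k,l,s,c=cv2.connectedComponentsWithStats(m)
    for i in range(1,k):
        if s[i,4]>60:
            q=P[l==i];print(n,s[i],np.percentile(q,[1,99],axis=0).round(3).tolist())
    hsv=cv2.cvtColor(im,cv2.COLOR_RGB2HSV)
    w=((P[...,2]>0.035)&(P[...,2]<0.05)&(hsv[...,1]<60)&(abs(P[...,0]-.5)<.12)&(abs(P[...,1]-.09)<.25)&(d>0))
    print(n,cv2.minAreaRect(P[w][:,:2].astype(np.float32)))
E
```

```text
scene [  0   0  17  27 233] [[0.217, -0.557, 0.22], [0.239, -0.54, 0.279]]
scene [ 232    0   48   50 1998] [[0.013, -0.059, 0.072], [0.071, 0.062, 0.214]]
scene [474  66  38  32 512] [[0.131, 0.598, 0.071], [0.223, 0.647, 0.126]]
scene [   0   95   81   41 1976] [[0.331, -0.613, 0.07], [0.436, -0.371, 0.137]]
scene [   0  154   53  139 3832] [[0.571, -0.484, 0.071], [0.798, -0.381, 0.161]]
scene [ 360  194   63   59 1673] [[0.598, 0.283, 0.071], [0.657, 0.358, 0.189]]
scene ((0.46636438369750977, 0.08856626600027084), (0.3596285581588745, 0.1698305606842041), 89.33525085449219)
top [ 446   39   66  130 4413] [[0.57, -0.509, 0.071], [0.829, -0.378, 0.162]]
top [ 114  132   55   38 1161] [[0.591, 0.286, 0.073], [0.646, 0.358, 0.19]]
top [ 465  225   47   42 1201] [[0.352, -0.471, 0.071], [0.436, -0.366, 0.133]]
top [  0 365  23  19 210] [[0.128, 0.599, 0.07], [0.171, 0.621, 0.123]]
top ((0.5285108089447021, 0.11985424906015396), (0.18251030147075653, 0.4185994565486908), 0.3167361617088318)
```

Emit:
apply_moves(
  rotation=[
    [0,0,-0.04],
    [0,0,-0.08],
    [0,0,-0.12],
    [0,0,-0.16],
    [0,0,-0.2],
    [0,0,-0.24],
    [0,0,-0.28],
    [0,0,-0.32],
    [0,0,-0.36],
    [0,0,-0.393],
  ],
  slide=[
    [2.5,5,0],
    [5,10.5,0],
    [7.5,16,0],
    [10,21.5,0],
    [12.5,27,0],
    [15,32.5,0],
    [17.5,38,0],
    [20,43.5,0],
    [22,49,0],
    [22,54.5,0],
  ],
  fingers=[1,1,1,1,1,1,1,1,1,1],
)

```text
time: 1.45
tcp_pos: [0.4696, -0.0534, 0.2186]
eef_rot: [-0.0, 1.0, -0.001, 0.001]
force: [-0.6, 0.9, 0.5]
finger_gap: 0.0011
grasp_force: 0.0
```

Emit:
apply_moves(
  rotation=[
    [0,0,0],
    [0,0,0],
    [0,0,0],
    [0,0,0],
    [0,0,0],
    [0,0,0],
    [0,0,0],
    [0,0,0],
    [0,0,0],
    [0,0,0],
  ],
  slide=[
    [0,5.5,0],
    [0,11,0],
    [0,16.5,0],
    [0,22,-2],
    [0,24.2,-6],
    [0,24.2,-10],
    [0,24.2,-13],
    [0,24.2,-14.9],
    [0,24.2,-14.9],
    [0,24.2,-14.9],
  ],
  fingers=[1,1,1,1,1,1,1,1,1,1],
)

```text
time: 2.7
tcp_pos: [0.4688, 0.1865, 0.0703]
eef_rot: [-0.0, 1.0, -0.001, 0.001]
force: [-0.1, 0.6, -0.0]
finger_gap: 0.0002
grasp_force: 0.0
```

```bash
python3 - <<'E'
from h import *
s=arm.sense();print(s["tcp_pos"],s["force"])
a=[cv2.resize(arm.grab_frame(n)[0][y:y+100,x:x+130,::-1],None,fx=3,fy=4) for n,x,y in(("scene",230,100),("top",170,160))]
cv2.imwrite("pics/c1.png",np.hstack(a))
E
```

```text
[0.46878677 0.18651803 0.07030406] [-0.08992933  0.61025968 -0.04119449]
```

View pics/c1.png

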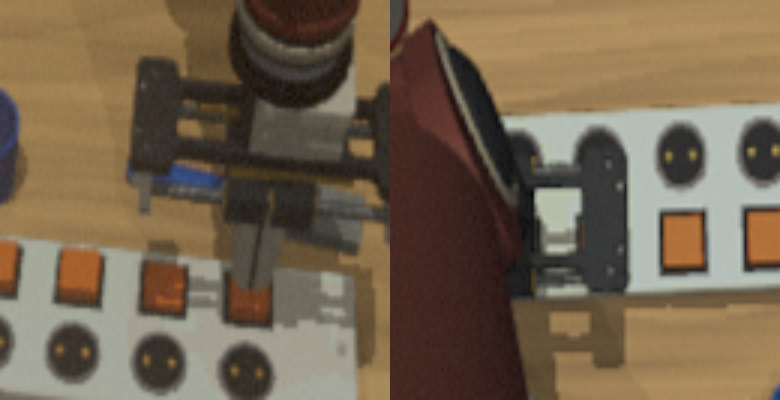

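The fingertips are centred over the leftmost key, at about (250,285) in the left crop. The next key is visibly lower, and the gripper is clear of the bottle. Now the first tap.

Emit:
apply_moves(
  rotation=[
    [0,0,0],
    [0,0,0],
    [0,0,0],
    [0,0,0],
  ],
  slide=[
    [0,0,-0.5],
    [0,0,-1.0],
    [0,0,-1.05],
    [0,0,-1.05],
  ],
  fingers=[1,1,1,1],
)

```text
time: 3.3
tcp_pos: [0.4682, 0.1863, 0.059]
eef_rot: [0.0, 1.0, -0.001, -0.0]
force: [-0.1, -0.5, 0.0]
finger_gap: 0.0004
grasp_force: 0.0
```

Emit:
apply_moves(
  rotation=[
    [0,0,0],
    [0,0,0],
  ],
  slide=[
    [0,0,-0.05],
    [0,0,-0.05],
  ],
  fingers=[1,1],
)

```text
time: 3.55
tcp_pos: [0.4682, 0.1863, 0.0587]
eef_rot: [-0.0, 1.0, -0.001, 0.0]
force: [0.2, -0.2, 0.2]
finger_gap: 0.0006
grasp_force: 0.0
```

Emit:
apply_moves(
  rotation=[
    [0,0,0],
    [0,0,0],
  ],
  slide=[
    [0,0,-0.05],
    [0,0,-0.05],
  ],
  fingers=[1,1],
)

```text
time: 3.8
tcp_pos: [0.4683, 0.1863, 0.0584]
eef_rot: [-0.0, 1.0, -0.001, 0.0]
force: [-0.5, -0.0, 2.6]
finger_gap: 0.0003
grasp_force: 1.1
```

Emit:
apply_moves(
  rotation=[
    [0,0,0],
    [0,0,0],
  ],
  slide=[
    [0,0,-0.03],
    [0,0,-0.03],
  ],
  fingers=[1,1],
)

```text
time: 4.05
tcp_pos: [0.4683, 0.1863, 0.058]
eef_rot: [-0.0, 1.0, -0.001, 0.0]
force: [-0.2, 0.3, 2.7]
finger_gap: 0.0004
grasp_force: 1.3
```

Contact at 2.6 N with no real travel. Next is the latched key, which should be met near z 0.0533.

Emit:
apply_moves(
  rotation=[
    [0,0,0],
    [0,0,0],
    [0,0,0],
    [0,0,0],
    [0,0,0],
    [0,0,0],
    [0,0,0],
  ],
  slide=[
    [0,0,1.2],
    [0,-3.2,1.2],
    [0,-6.45,1.2],
    [0,-6.45,1.2],
    [0,-6.45,0.3],
    [0,-6.45,-0.35],
    [0,-6.45,-0.35],
  ],
  fingers=[1,1,1,1,1,1,1],
)

```text
time: 4.92
tcp_pos: [0.4678, 0.1229, 0.0536]
eef_rot: [-0.0, 1.0, 0.0, -0.001]
force: [-0.3, -0.2, -0.3]
finger_gap: 0.0002
grasp_force: 0.0
```

Emit:
apply_moves(
  rotation=[
    [0,0,0],
    [0,0,0],
  ],
  slide=[
    [0,0,-0.07],
    [0,0,-0.07],
  ],
  fingers=[1,1],
)

```text
time: 5.18
tcp_pos: [0.4681, 0.1219, 0.0536]
eef_rot: [0.0, 1.0, -0.0, -0.0]
force: [-0.7, -0.5, -0.6]
finger_gap: 0.0004
grasp_force: 0.0
```

Emit:
apply_moves(
  rotation=[
    [0,0,0],
    [0,0,0],
  ],
  slide=[
    [0,0,-0.04],
    [0,0,-0.04],
  ],
  fingers=[1,1],
)

```text
time: 5.42
tcp_pos: [0.4682, 0.1218, 0.0533]
eef_rot: [-0.0, 1.0, -0.001, 0.0]
force: [0.6, 0.4, -0.0]
finger_gap: 0.0004
grasp_force: 0.0
```

Emit:
apply_moves(
  rotation=[
    [0,0,0],
    [0,0,0],
  ],
  slide=[
    [0,0,-0.03],
    [0,0,-0.03],
  ],
  fingers=[1,1],
)

```text
time: 5.68
tcp_pos: [0.4683, 0.1218, 0.0531]
eef_rot: [-0.0, 1.0, -0.001, 0.0]
force: [-0.2, -0.2, 1.6]
finger_gap: 0.0002
grasp_force: 1.1
```

Emit:
apply_moves(
  rotation=[
    [0,0,0],
    [0,0,0],
  ],
  slide=[
    [0,0,-0.01],
    [0,0,-0.01],
  ],
  fingers=[1,1],
)

```text
time: 5.92
tcp_pos: [0.4683, 0.1217, 0.0531]
eef_rot: [-0.0, 1.0, -0.001, 0.0]
force: [-1.0, -0.8, 3.9]
finger_gap: 0.0002
grasp_force: 2.0
```

The latched key is tapped: it held solid at 3.9 N, 5 mm lower. Next is key 3.

Emit:
apply_moves(
  rotation=[
    [0,0,0],
    [0,0,0],
    [0,0,0],
    [0,0,0],
    [0,0,0],
    [0,0,0],
    [0,0,0],
    [0,0,0],
  ],
  slide=[
    [0,0,1.0],
    [0,0,1.7],
    [0,-3.2,1.7],
    [0,-6.45,1.7],
    [0,-6.45,1.7],
    [0,-6.45,1.1],
    [0,-6.45,0.65],
    [0,-6.45,0.65],
  ],
  fingers=[1,1,1,1,1,1,1,1],
)

```text
time: 6.92
tcp_pos: [0.4678, 0.0583, 0.0588]
eef_rot: [-0.0, 1.0, 0.0, -0.001]
force: [-0.5, 0.3, 0.1]
finger_gap: 0.0006
grasp_force: 0.0
```

Emit:
apply_moves(
  rotation=[
    [0,0,0],
    [0,0,0],
  ],
  slide=[
    [0,0,-0.07],
    [0,0,-0.07],
  ],
  fingers=[1,1],
)

```text
time: 7.18
tcp_pos: [0.4682, 0.0575, 0.0586]
eef_rot: [-0.0, 1.0, -0.0, 0.0]
force: [0.1, 0.4, -0.2]
finger_gap: 0.0001
grasp_force: 0.0
```

Emit:
apply_moves(
  rotation=[
    [0,0,0],
    [0,0,0],
  ],
  slide=[
    [0,0,-0.04],
    [0,0,-0.04],
  ],
  fingers=[1,1],
)

```text
time: 7.42
tcp_pos: [0.4683, 0.0574, 0.0584]
eef_rot: [-0.0, 1.0, -0.001, 0.0]
force: [-0.0, 0.3, 0.6]
finger_gap: 0.0004
grasp_force: 0.4
```

Emit:
apply_moves(
  rotation=[
    [0,0,0],
    [0,0,0],
  ],
  slide=[
    [0,0,-0.03],
    [0,0,-0.03],
  ],
  fingers=[1,1],
)

```text
time: 7.68
tcp_pos: [0.4683, 0.0574, 0.0581]
eef_rot: [-0.0, 1.0, -0.001, 0.0]
force: [-0.1, 0.1, 1.9]
finger_gap: 0.0007
grasp_force: 1.2
```

Emit:
apply_moves(
  rotation=[
    [0,0,0],
    [0,0,0],
    [0,0,0],
    [0,0,0],
    [0,0,0],
    [0,0,0],
    [0,0,0],
    [0,0,0],
  ],
  slide=[
    [0,0,0.6],
    [0,0,1.2],
    [0,-3.2,1.2],
    [0,-6.45,1.2],
    [0,-6.45,1.2],
    [0,-6.45,0.6],
    [0,-6.45,0.14],
    [0,-6.45,0.14],
  ],
  fingers=[1,1,1,1,1,1,1,1],
)

```text
time: 8.68
tcp_pos: [0.4678, -0.0061, 0.0588]
eef_rot: [-0.0, 1.0, 0.0, -0.001]
force: [-0.1, -0.1, -0.1]
finger_gap: 0.001
grasp_force: 0.0
```

Emit:
apply_moves(
  rotation=[
    [0,0,0],
    [0,0,0],
  ],
  slide=[
    [0,0,-0.07],
    [0,0,-0.07],
  ],
  fingers=[1,1],
)

```text
time: 8.93
tcp_pos: [0.4682, -0.007, 0.0586]
eef_rot: [-0.0, 1.0, -0.0, 0.0]
force: [-0.2, 0.2, 0.5]
finger_gap: 0.0004
grasp_force: 0.0
```

Emit:
apply_moves(
  rotation=[
    [0,0,0],
    [0,0,0],
  ],
  slide=[
    [0,0,-0.04],
    [0,0,-0.04],
  ],
  fingers=[1,1],
)

```text
time: 9.18
tcp_pos: [0.4683, -0.0072, 0.0584]
eef_rot: [-0.0, 1.0, -0.001, 0.0]
force: [-0.2, 0.0, 1.2]
finger_gap: 0.0003
grasp_force: 0.4
```

Emit:
apply_moves(
  rotation=[
    [0,0,0],
    [0,0,0],
  ],
  slide=[
    [0,0,-0.03],
    [0,0,-0.03],
  ],
  fingers=[1,1],
)

```text
time: 9.43
tcp_pos: [0.4683, -0.0072, 0.0581]
eef_rot: [-0.0, 1.0, -0.001, 0.0]
force: [0.5, 0.6, 2.6]
finger_gap: 0.0005
grasp_force: 1.2
```

Emit:
apply_moves(
  rotation=[
    [0,0,0],
    [0,0,0],
    [0,0,0],
    [0,0,0],
    [0,0,0],
    [0,0,0],
    [0,0,0],
    [0,0,0],
    [0,0,0],
  ],
  slide=[
    [0,0,0.8],
    [0,0,1.6],
    [0,4,1.6],
    [0,9,1.6],
    [0,12.9,1.6],
    [0,12.9,1.6],
    [0,12.9,0.8],
    [0,12.9,0],
    [0,12.9,-0.3],
  ],
  fingers=[1,1,1,1,1,1,1,1,1],
)

```text
time: 10.55
tcp_pos: [0.4678, 0.1203, 0.0541]
eef_rot: [0.0, 1.0, -0.002, -0.001]
force: [-0.0, -0.3, 0.1]
finger_gap: 0.0006
grasp_force: 0.0
```

Emit:
apply_moves(
  rotation=[
    [0,0,0],
    [0,0,0],
    [0,0,0],
    [0,0,0],
  ],
  slide=[
    [0,0,-0.25],
    [0,0,-0.5],
    [0,0,-0.7],
    [0,0,-0.7],
  ],
  fingers=[1,1,1,1],
)

```text
time: 11.05
tcp_pos: [0.468, 0.1206, 0.0488]
eef_rot: [0.001, 1.0, -0.001, -0.0]
force: [-1.6, -1.7, 9.0]
finger_gap: 0.0005
grasp_force: 4.5
```

Emit:
apply_moves(
  rotation=[
    [0,0,0],
    [0,0,0],
    [0,0,0],
  ],
  slide=[
    [0,0,-0.08],
    [0,0,-0.12],
    [0,0,-0.12],
  ],
  fingers=[1,1,1],
)

```text
time: 11.42
tcp_pos: [0.468, 0.1206, 0.0482]
eef_rot: [0.001, 1.0, -0.001, -0.0]
force: [-4.1, -2.4, 15.0]
finger_gap: 0.0001
grasp_force: 7.2
```

The key is bottomed at 15 N. I let go, lift up, and back off toward the right so the keys can be seen.

Emit:
apply_moves(
  rotation=[
    [0,0,0],
    [0,0,0],
    [0,0,0],
    [0,0,0],
    [0,0,0],
    [0,0,0],
    [0,0,0],
    [0,0,0],
    [0,0,0],
    [0,0,0],
  ],
  slide=[
    [0,0,1],
    [0,0,3],
    [0,0,8],
    [0,0,13],
    [0,0,17],
    [0,-5,17],
    [0,-10.5,17],
    [0,-16,17],
    [0,-21.5,17],
    [0,-27,17],
  ],
  fingers=[1,1,1,1,1,1,1,1,1,1],
)

```text
time: 12.68
tcp_pos: [0.4679, -0.1501, 0.2168]
eef_rot: [-0.0, 1.0, -0.001, 0.0]
force: [0.4, -0.4, 0.2]
finger_gap: 0.0003
grasp_force: 0.0
```

Emit:
apply_moves(
  rotation=[
    [0,0,0],
    [0,0,0],
    [0,0,0],
    [0,0,0],
  ],
  slide=[
    [0,-5,0],
    [0,-10,0],
    [0,-12,0],
    [0,-12,0],
  ],
  fingers=[1,1,1,1],
)

```text
time: 13.18
tcp_pos: [0.4677, -0.2689, 0.2164]
eef_rot: [-0.0, 1.0, -0.002, -0.0]
force: [0.8, 0.3, 0.2]
finger_gap: 0.0
grasp_force: 0.0
```

```bash
python3 - <<'E'
from h import *
for n in("scene","top"):
    im,d,P=cloud(n);cv2.imwrite(f"pics/{n}9.png",im[...,::-1])
    hsv=cv2.cvtColor(im,cv2.COLOR_RGB2HSV)
    m=((hsv[...,0]>5)&(hsv[...,0]<22)&(hsv[...,1]>150)&(hsv[...,2]>100)).astype(np.uint8)
    k,l,s,c=cv2.connectedComponentsWithStats(m)
    for i in range(1,k):
        if s[i,4]>25: print(n,c[i].round(1),np.median(P[(l==i)&(d>0)],0).round(4))
E
```

```text
scene [228.2 165.1] [ 0.4704 -0.0088  0.057 ]
scene [256.2 167.7] [0.4714 0.0565 0.0571]
scene [284.2 170.1] [0.4707 0.1203 0.0567]
scene [312.9 172.7] [0.47   0.1857 0.0567]
top [267.1 219.8] [0.4655 0.0574 0.0581]
top [295.3 218.9] [ 0.4657 -0.0073  0.0581]
top [211.  221.6] [0.4646 0.1874 0.0578]
top [239.  220.6] [0.4651 0.1223 0.058 ]
```

View pics/scene9.png

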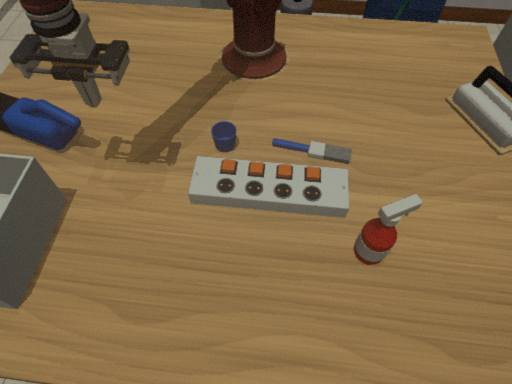

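All four keys, at (228,165) to (313,173), now read 58 mm. The cup at (224,137), brush at (310,150) and bottle at (375,240) have not moved, and the arm is clear.

```bash
python3 -c "
from rig import arm
print(arm.close_job())"
```

```text
the job is handed in; nothing more can be done
None
```

I tapped all four keys lightly from left to right and then pressed the latched one (second from the left) fully down; it sprang up, so all four read raised in both cameras, the bottle, cup and brush look unmoved, and the job was handed in after about 13 s of robot time.

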